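# Unlock the LED board carriage and send it home

## Robot

A 7-joint arm with a two-finger parallel gripper is mounted at the origin on the work surface. World frame = base frame: x ahead of the robot, y to its left, z up, the work surface at z = 0. Lengths are in m, angles in degrees, forces in N, time in s.
With the tool pointing down it reaches from about 0.425 to 0.875 m from the base axis. Payload 4.7 kg.
Tool frame: the origin (TCP) lies at the very end of the fingers, on their centre line; the grasp point (between the pads) lies env.grip_point_offset behind it (env.grip_point_offset is the distance from the TCP to the grasp point, in m); z points along the fingers, y is the direction in which the jaws open and shut (so a half turn about z gives the same grasp; the last joint's range is limited). The gripper opens to 87 mm and grips with 3 to 60 N. Pads are 19 mm wide; open, the fingers measure 117 mm over their backs; the gripper's body (75 mm by 190 mm) begins 51 mm behind the grasp point.
Start: joints at [-63.879, 18.392, -4.016, 83.108, 1.295, 78.541, -3.26], TCP at [0.278, 0.588, 0.223] pointing down, gripper open.
Joint ranges: [-163.93, 163.93], [-17.29, 119.83], [-79.2, 71.16], [3.27, 140.29], [-89.18, 269.18], [5.43, 117.66], [-154.24, 154.24]. Speed limits (degrees/s): [147.25, 147.25, 180, 180, 180, 180, 180].

## Interface

Orientations are given as [roll, pitch, yaw] about the fixed x, y, z axes, in that order (R = Rz(yaw) Ry(pitch) Rx(roll)).
In Python, from cell import env gives the robot as it stands.
- The arm moves only by the tool send_rows, never from a script. Its argument "plan" is a list of rows, each a list of 7 numbers: the finger opening in mm, from 0 to 87, then the shift along the tool's x, y, z in mm, then the turn, a rotation vector about the tool's x, y, z in rad. A call has 1 to 12 rows; each row shifts and turns the commanded pose from where the row before left it, along the tool's axes as they then stand; what a row does not reach is not made up. A row lasts 1/10 s, in which the tool goes at most 50 mm and 8.59 degrees, less where a joint would pass 70% of its speed; a pose out of reach is approached as far as the arm can. A call is refused whole if a number of a shift passes 50 or a number of a turn 0.15, either way. A call with a gripper value outside its range is refused whole. The fingers move at their own pace and stop on an object; "grip_force" is the grip in N (left out, the last holds). Time passes only in rows, so rows that do not move let the fingers close. It gives the time, the measured TCP pose, the force and the opening at its end, in the units of the state.
- env.get_obs(): the state, without advancing time (a new reading comes with each control period).
- env.read_camera(name): name is "side" or "top" or "wrist"; returns the picture (384x512x3 uint8, red, green, blue); there is no depth.
- env.get_calibration(name): a dict with "fx", "fy", "cx", "cy" (pixels), "extrinsics" (4x4, takes a point from camera to world coordinates). Camera axes: x right, y down, z forward; pixel columns grow to the right and rows downward; lengths in m; the calibration is good to about 2 mm. A picture is of the moment at which its call begins: read the wrist's pose just before it. get_calibration takes no time and is no camera call; for the wrist camera it gives the pose at the moment of the call.
- env.sign_off(): hands the job in, once; it reports no verdict.
Trained networks look in the newest picture that a camera, given by its name, has taken for a name from the list of things; names that differ only in an ending like _2 or _b are one class to them, and where a whole thing is asked for, a point or a joint stands for the part that bears it (a point fixed in the world has none). Each returns a list of dicts, best first, with "confidence" (0 to 1); they miss things now and then, are a little off and sometimes report something else, mostly with a low value. They report only what shows in the picture. A call takes as long as a camera call. They do not tell look-alikes from the thing itself.
- env.regions_of(camera, query): "region" (384x512 bool, what is visible of it) and "rect" ([left, top, right, bottom] in pixels, round what is visible of it).
The state is a dict: "time_s": time; "qpos": joint angles; "joint_velocities": joint speeds; "effort": joint torques, N m; "tool_pos": TCP position; "tool_rot": TCP orientation; "force": force on the tool from outside, world axes, zero at the start; "wrist_torque": the same for the moment, N m; "grip_width": finger opening in m.
Only numpy, scipy, OpenCV 4.12 (cv2) and the standard library are available. Lean on these libraries where they do the work, as an engineer would, in place of code of your own. Each camera call takes 0.05 s, during which the arm holds its last target. There are 200 camera calls.

## Task

On the black test jig, roll a fingertip along the knurled rim of the large locking collar to unscrew it anticlockwise (seen from above) until its white mark has come round to the red index line on the hub for the second time, and leave it there, within a tenth of a turn. Then push the LED board carriage by its orange end plate along its channel, under the raised yellow bar, until it is fully home against the blue connector block. Do not lift the carriage, and leave everything else where it stands.

Things in the scene. Friction and masses are not known exactly. Their poses are not given: they have to be found in the camera images.
- jig: Test jig, bolted down: a black base plate 190 x 300 x 12 mm (x -130 to 60, y -175 to 125 mm). Origin on the table under the collar's axis, z up. The carriage's channel runs along the jig's y, centre line at x = -85 mm, floor 12 mm above the table, between two aluminium rails (60 mm apart, tops 22 mm above the table, y = -160 to 85 mm).
- stop_face (a point): Middle of the face of the blue connector block that closes the channel at its +y end (jig x = -85, y = 85 mm), 27 mm above the table; the block's top is 42 mm above the table.
- collar_centre (a point): Fixed point on the collar's upright axis, half-way up its rim (60 mm above the table). Collar: black and grey ring 92 mm across over 36 upright ridges 2 mm high, too wide to grip, rim from 46 to 74 mm above the table. A steel hub in its middle stands 3.5 mm higher. The space beside the rim is free all round; the yellow bar passes below it.
- index_tip (a point): Outer end of the fixed red index line on the hub (17 mm from the axis); it points along the jig's +x. A white radial mark lies on the collar's top, on the ring round the hub.
- collar (a joint): Collar angle in rad: 0 = fully tight, white mark at the red index; grows anticlockwise seen from above (unscrewing). Starts at 0.5 to 1.6, the mark that far past the index; the mark next meets the index at 6.283, and the second time at 12.566. Stop at 16. It stays where left (friction about 0.04 N m) and follows a finger pressed on the rim with a few newtons and moved along it.
- bar (a joint): Height in m of the yellow lock bar above its fully tight place; it rises 6 mm with each turn of the collar.
- bar_middle (a point): Point on the underside of the yellow lock bar, over the middle of the channel. The bar, 16 mm wide and 8 mm thick, reaches from the collar's axis along the jig's -x across the channel at jig y = 0. When tight its underside is 18 mm above the table and blocks the carriage's bed (top 26 mm above the table); after two turns it is at 30 mm and the bed passes below.
- carriage: Loose carriage in the channel, about 0.25 kg: aluminium bed 57 (x) x 130 (y) x 14 mm with a green LED board; axes parallel to the jig's, origin at the centre of its underside. An orange end plate, 57 mm wide and 10 mm thick, on its -y end rises 40 mm above the underside. Starts at jig y = -95 to -80 mm; fully home, its +y end touches the blue block and its origin is at jig y = 20 mm.
- push_face (a point): Middle of the outer (-y) face of the carriage's orange end plate, 26 mm above the carriage's underside (38 mm above the table); push here along the jig's +y.
- pot: Bystander: small lidded pot of spacers, 38 mm across, 45 mm high, standing on the jig's base plate; origin under its centre. Leave alone.
- spare_board: Bystander: spare green circuit board 60 x 60 x 8 mm lying beside the jig; origin under its centre. Leave alone.
- spool: Bystander: metal wire spool 54 mm across, 40 mm high; origin under its centre. Leave alone.
- meter: Bystander: yellow multimeter lying flat, 130 x 70 x 34 mm; origin under its centre. Leave alone.
- driver: Bystander: screwdriver with red handle lying on the mat; origin at the middle of its length. Leave alone.
- parts_tray: Bystander: blue divided parts tray 100 x 80 x 30 mm; origin under its centre. Leave alone.
Mind the look-alikes: they are no part of the job. What is shaped like the carriage but pink is not meant.

How it is judged:
By the outcome, as a careful person would: the job done as asked, in the order asked, and still so for the second after the job is handed in, with the robot touching nothing.
It also fails if it takes over 72 s, if anything falls off the work surface, if the arm or the gripper's body presses on something with over 40 N, if the wrist force passes 120 N, or if a joint passes its speed limit or range.

## Working session

There is one attempt and no reset: what is moved stays moved. The work goes in short steps, Python scripts to look and compute and a tool call to move; the robot and the scene stay as the last step left them, time stands still between calls to the robot, and variables do not carry over. Pictures are saved under pics/ and viewed, about 8 in all and at most 12, crops included, and the job is handed in when it is done.

Besides the shell and the picture viewer there is one more tool, called after ">>>" as name(argument=value, ...) on one line, values as JSON. send_rows: Moves the arm, as the interface text tells. Its arguments: {"type":"object","properties":{"plan":{"type":"array"},"grip_force":{"type":"number"}},"required":["plan"]}

```bash
mkdir -p pics; cat > h.py <<'E'
import numpy as np, cv2
from cell import env
def snap(c,fn=None):
    im=env.read_camera(c)
    if fn: cv2.imwrite('pics/'+fn,im[:,:,::-1])
    return im
def ray(c,u,v,z):
    k=env.get_calibration(c);E=np.array(k['extrinsics'])
    d=E[:3,:3]@np.array([(u-k['cx'])/k['fx'],(v-k['cy'])/k['fy'],1]);o=E[:3,3]
    return o+d*(z-o[2])/d[2]
def proj(c,p):
    k=env.get_calibration(c);E=np.array(k['extrinsics'])
    q=E[:3,:3].T@(np.array(p)-E[:3,3]);return k['fx']*q[0]/q[2]+k['cx'],k['fy']*q[1]/q[2]+k['cy']
E
python3 - <<'E'
from h import *
print(env.get_obs(),env.grip_point_offset)
a=snap('top');b=snap('side')
im=np.vstack([a,b])[:,:,::-1]
cv2.imwrite('pics/top.png',cv2.resize(a[:,:,::-1],(800,600),interpolation=cv2.INTER_CUBIC));cv2.imwrite('pics/side.png',b[:,:,::-1])
for c in ('top','side'):
    k=env.get_calibration(c);print(c,k['fx'],np.round(k['extrinsics'],3).tolist())
    for q in ('jig','collar','carriage','push_face','bar','pot'):
        for r in env.regions_of(c,q)[:2]:
            ys,xs=np.nonzero(r['region']);print(c,q,round(r['confidence'],2),r['rect'],xs.mean().round(1),ys.mean().round(1))
E
```

```text
{'time_s': 0.0, 'qpos': array([-63.87867643,  18.4385962 ,  -4.01794517,  83.17612799,
         1.29460005,  78.54169597,  -3.26084574]), 'joint_velocities': array([ 0.10491701,  0.00864408, -0.05750246, -0.01813808, -0.08698321,
       -0.01527835,  0.03058712]), 'effort': array([-1.00877078e-04, -4.91287887e+01, -4.04167129e-01, -3.12531066e+01,
       -6.40514516e-02,  4.39105066e-02,  1.85176118e-04]), 'tool_pos': array([0.27769715, 0.58706239, 0.22145637]), 'tool_rot': array([-1.79888815e+02,  4.73278781e-03,  1.54689823e+02]), 'force': array([1.23548354, 0.75621761, 0.52141828]), 'wrist_torque': array([0.03802538, 0.03087722, 0.05905186]), 'grip_width': 0.08724431244664775} 0.0187
top 361.75150611845527 [[0.001, -0.992, 0.124, 0.39], [-1.0, -0.003, -0.014, -0.008], [0.015, -0.124, -0.992, 1.201], [0.0, 0.0, 0.0, 1.0]]
top jig 0.83 [192.4, 150.4, 293.5, 230.5] 236.7 189.8
top collar 0.47 [243.8, 185.7, 289.8, 214.9] 265.5 199.1
top carriage 0.62 [160.2, 248.8, 198.1, 273.6] 180.0 260.3
top carriage 0.56 [244.5, 183.7, 287.1, 216.0] 265.5 199.3
top push_face 0.89 [244.4, 188.3, 283.1, 214.1] 265.4 199.2
top push_face 0.72 [160.6, 250.9, 199.3, 269.6] 180.2 260.3
top pot 0.59 [268.0, 156.8, 273.3, 170.3] 271.9 161.9
side 357.3297490139675 [[0.776, -0.412, 0.478, 0.065], [-0.631, -0.493, 0.599, -0.566], [-0.012, -0.766, -0.642, 0.68], [0.0, 0.0, 0.0, 1.0]]
side jig 0.81 [202.4, 167.7, 320.9, 252.1] 258.8 204.0
side collar 0.83 [244.8, 169.3, 279.2, 195.6] 260.8 182.1
side carriage 0.74 [246.9, 209.8, 299.5, 239.3] 272.4 221.9
side carriage 0.63 [132.9, 188.4, 171.7, 222.3] 155.5 205.8
side push_face 0.95 [244.2, 203.1, 298.2, 237.4] 272.2 221.8
side push_face 0.84 [136.8, 189.7, 173.2, 221.4] 155.5 205.4
side bar 0.52 [235.0, 193.0, 264.4, 216.2] 249.1 202.8
side pot 0.53 [300.9, 190.8, 316.6, 211.0] 309.9 202.0
side pot 0.39 [200.7, 168.0, 324.6, 251.1] 259.1 204.0
```

View pics/top.png

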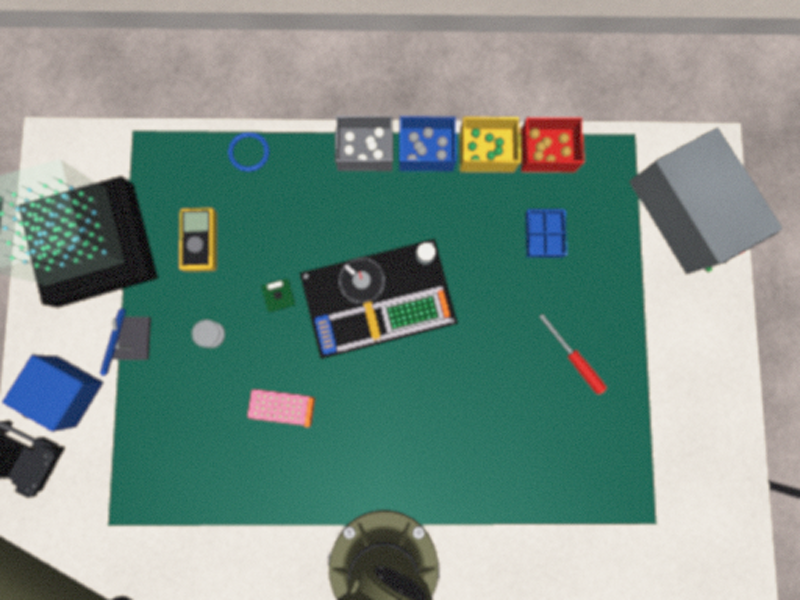

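View pics/side.png

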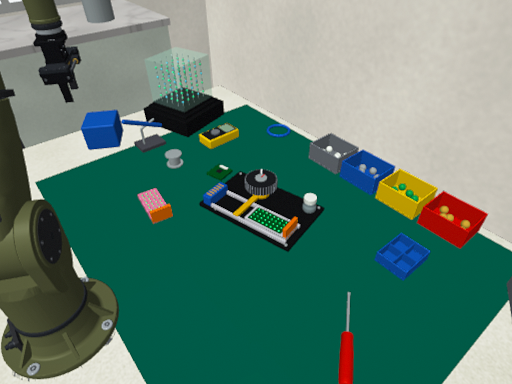

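The top view shows the jig with corners near (302,275), (436,240), (456,322), (320,357) in the 800x600 picture. The collar is at (361,281), with the blue block on the left and the orange plate on the right at (443,303). The pink look-alike at (281,408) and the pot at (427,252) are clear of the work.

```bash
python3 - <<'E'
from h import *
s=1.5625
J=np.array([[60,125],[60,-175],[-130,-175],[-130,125]])/1e3
W=np.array([ray('top',(u+.5)/s-.5,(v+.5)/s-.5,.012)[:2] for u,v in [(302,275),(436,240),(456,322),(320,357)]])
print(W.round(3))
jc,wc=J.mean(0),W.mean(0);a=J-jc;b=W-wc
th=np.arctan2((a[:,0]*b[:,1]-a[:,1]*b[:,0]).sum(),(a*b).sum())
R=np.array([[np.cos(th),-np.sin(th)],[np.sin(th),np.cos(th)]]);t=wc-R@jc
print('yaw',np.degrees(th),'origin',t,'res',((J@R.T+t)-W).round(4).tolist())
print('collar via centre',ray('top',361/s,281/s,.0775))
print('collar net',ray('side',260.8,182.1,.06), 'plate', (R@[-.085,-.155]+t), ray('top',443/s,303/s,.05))
o=env.get_obs();E=np.array(env.get_calibration('wrist')['extrinsics']);print(E.round(3))
from scipy.spatial.transform import Rotation as Ro
T=np.eye(4);T[:3,:3]=Ro.from_euler('xyz',o['tool_rot'],degrees=True).as_matrix();T[:3,3]=o['tool_pos']
print((np.linalg.inv(T)@E).round(3),T.round(3), env.get_calibration('wrist')['fx'])
E
```

```text
[[ 0.594  0.176]
 [ 0.672 -0.11 ]
 [ 0.495 -0.151]
 [ 0.421  0.135]]
yaw 14.398332337652576 origin [0.5732652  0.04550477] res [[0.0058, 0.0054], [0.003, 0.0007], [-0.0042, -0.0056], [-0.0047, -0.0005]]
collar via centre [0.5708648  0.04684199 0.0775    ]
collar net [0.57331025 0.04606538 0.06      ] plate [ 0.52947758 -0.12576299] [ 0.53017467 -0.12048765  0.05      ]
[[ 0.427  0.869  0.248  0.209]
 [ 0.904 -0.411 -0.117  0.62 ]
 [ 0.     0.274 -0.962  0.386]
 [ 0.     0.     0.     1.   ]]
[[ 0.    -0.962 -0.274  0.076]
 [ 1.     0.     0.    -0.   ]
 [-0.    -0.274  0.962 -0.163]
 [ 0.     0.     0.     1.   ]] [[-0.904  0.428  0.     0.278]
 [ 0.428  0.904  0.     0.588]
 [-0.     0.    -1.     0.223]
 [ 0.     0.     0.     1.   ]] 304.2450198847264
```

>>> send_rows(plan=[[0,-38,-31,0,0,0,0],[0,-38,-31,0,0,0,0],[0,-38,-31,0,0,0,0],[0,-38,-31,0,0,0,0],[0,-38,-31,0,0,0,0],[0,-38,-31,0,0,0,0],[0,-38,-31,0,0,0,0],[0,-38,-31,0,0,0,0],[0,-38,-31,0,0,0,0],[0,-38,-31,0,0,0,0],[0,-38,-31,0,0,0,0],[0,-38,-31,0,0,0,0]], grip_force=20)

```text
time_s: 1.9
tool_pos: [0.5318, 0.0545, 0.2231]
tool_rot: [179.9, 0.0, 154.7]
force: [0.9, 0.0, -0.3]
grip_width: 0.0029
```

>>> send_rows(plan=[[0,0,0,0,0,0,0],[0,0,0,0,0,0,0]])

```text
time_s: 2.1
tool_pos: [0.5313, 0.0552, 0.2226]
tool_rot: [180.0, -0.0, 154.5]
force: [-0.6, 1.1, -0.8]
grip_width: 0.0005
```

```bash
python3 - <<'E'
from h import *
o=env.get_obs();print({k:np.round(o[k],3) for k in ('time_s','qpos','tool_pos','tool_rot','force','grip_width')})
a=snap('wrist');cv2.imwrite('pics/w1.png',cv2.resize(a[:,:,::-1],(800,600),interpolation=cv2.INTER_CUBIC))
np.save('w1cal.npy',env.get_calibration('wrist')['extrinsics'])
for q in ('collar','collar_centre','carriage','push_face','bar'):
  for r in env.regions_of('wrist',q)[:2]:
    ys,xs=np.nonzero(r['region']);print(q,round(r['confidence'],2),np.round(r['rect'],0),xs.mean().round(1),ys.mean().round(1))
E
```

```text
{'time_s': np.float64(2.1), 'qpos': array([-29.643,   4.028,  22.019, 100.38 ,  -1.579,  75.884,  57.21 ]), 'tool_pos': array([0.531, 0.055, 0.223]), 'tool_rot': array([ 1.79978e+02, -7.00000e-03,  1.54498e+02]), 'force': array([-0.574,  1.14 , -0.799]), 'grip_width': np.float64(0.0)}
collar 0.93 [226. 172. 310. 239.] 267.9 204.6
collar_centre 0.86 [102.  54. 372. 235.] 262.7 159.8
carriage 0.65 [103. 155. 222. 252.] 163.9 202.1
push_face 0.67 [104. 151. 219. 254.] 163.5 202.4
bar 0.67 [195. 127. 254. 185.] 223.1 157.4
```

View pics/w1.png

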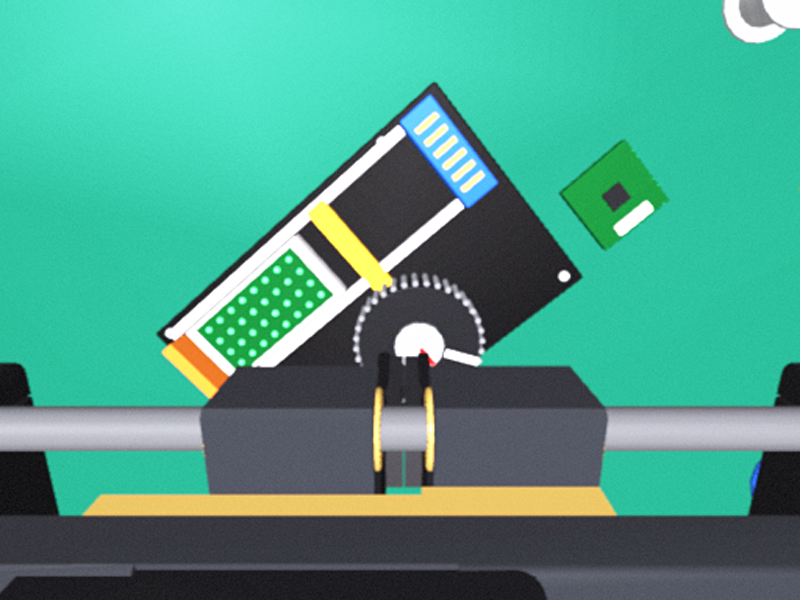

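```bash
python3 - <<'E'
from h import *
from scipy.optimize import least_squares
s=1.5625
P=lambda u,v:((u+.5)/s-.5,(v+.5)/s-.5)
pts=[((434,84),(-.130,.125,.012)),((581,276),(.06,.125,.012)),((158,335),(-.13,-.175,.012)),((419,346),(0,0,.0775)),((354,342),None)]
obs=[(P(*a),b) for a,b in pts if b]
def tf(x,b): c,n=np.cos(x[2]),np.sin(x[2]);return [x[0]+c*b[0]-n*b[1],x[1]+n*b[0]+c*b[1],b[2]]
f=lambda x:np.concatenate([np.array(proj('wrist',tf(x,b)))-a for a,b in obs])
r=least_squares(f,[.572,.046,.25]);print(r.x[:2],np.degrees(r.x[2]),r.fun.round(1))
x=r.x
print('hub direct',ray('wrist',*P(419,346),.0775),'rimL/R at .074',[ray('wrist',*P(u,v),.074).round(4) for u,v in((354,340),(486,340),(419,273))])
for u,v in((443,350),(482,360)):
  q=ray('wrist',*P(u,v),.074)[:2]-x[:2];print('mark',np.hypot(*q),np.degrees(np.arctan2(q[1],q[0])-x[2]))
print('TCP px800',np.array(proj('wrist',env.get_obs()['tool_pos']))*s)
for u,v in((163,350),(212,397),(175,337)):
  q=ray('wrist',*P(u,v),.052)[:2]-x[:2];c,n=np.cos(x[2]),np.sin(x[2]);print('plate',c*q[0]+n*q[1],-n*q[0]+c*q[1])
E
```

```text
[0.57365075 0.04989884] 15.301685436327004 [-0.3 -1.8  1.7  0.8 -1.7  0.7  0.2  1.2]
hub direct [0.57233864 0.05027407 0.0775    ] rimL/R at .074 [array([0.5503, 0.0107, 0.074 ]), array([0.5894, 0.0939, 0.074 ]), array([0.5263, 0.0715, 0.074 ])]
mark 0.017020366608464323 39.49113184093528
mark 0.04566974769687117 36.23945761996165
TCP px800 [403.36567854 381.37216805]
plate -0.1153936583720839 -0.15305390970607546
plate -0.06479800897638119 -0.15351029464226998
plate -0.11653729674236728 -0.13846702232456268
```

The wrist view puts the jig at about (0.572, 0.050), yaw 15.3°. The collar's hub is at pixel (419,346) and the white mark runs from (443,350) to (482,360), about 37° past the index. The plate's outer face is at jig y ≈ -0.153. Next I turn the tool to the start of a stroke, so the collar lies on tool +x with the camera looking over it.

>>> send_rows(plan=[[0,0,0,0,0,0,0.15],[0,0,0,0,0,0,0.15],[0,0,0,0,0,0,0.15],[0,0,0,0,0,0,0.15],[0,0,0,0,0,0,0.15],[0,0,0,0,0,0,0.15],[0,0,0,0,0,0,0.15],[0,0,0,0,0,0,0.15],[0,0,0,0,0,0,0.15],[0,0,0,0,0,0,0.15],[0,0,0,0,0,0,0.15],[0,0,0,0,0,0,0.15]])

```text
time_s: 3.6
tool_pos: [0.5309, 0.0573, 0.2226]
tool_rot: [-180.0, -0.0, 51.3]
force: [-0.1, -0.1, 0.3]
grip_width: 0.0001
```

>>> send_rows(plan=[[0,0,0,0,0,0,0.15],[0,0,0,0,0,0,0.15],[0,0,0,0,0,0,0.15],[0,0,0,0,0,0,0.15],[0,0,0,0,0,0,0.15],[0,0,0,0,0,0,0.15],[0,0,0,0,0,0,0.15],[0,0,0,0,0,0,0.15],[0,0,0,0,0,0,0.15],[0,0,0,0,0,0,0.15],[0,-27,-19,0,0,0,0],[0,0,0,0,0,0,0]])

```text
time_s: 4.8
tool_pos: [0.518, 0.0927, 0.2224]
tool_rot: [-179.9, 0.1, -34.0]
force: [0.5, 1.4, -0.8]
grip_width: 0.0006
```

```bash
cat >> h.py <<'E'
def st(C=(.572,.050)):
    o=env.get_obs();y=np.radians(o['tool_rot'][2]);d=o['tool_pos'][:2]-np.array(C);c,s=np.cos(y),np.sin(y)
    f=o['force']
    print('t',round(float(o['time_s']),2),'q',np.round(o['qpos'],0),'pos',np.round(o['tool_pos'],4),'rot',np.round(o['tool_rot'],1),'R',np.hypot(*d).round(4),'phi',np.degrees(np.arctan2(d[1],d[0])).round(1))
    print(' collar in tool x,y:',np.round([-(c*d[0]+s*d[1]),-(s*d[0]-c*d[1])],4),'force tool',np.round([c*f[0]+s*f[1],s*f[0]-c*f[1],-f[2]],1))
E
python3 -c "
from h import *
st()"
```

```text
t 4.8 q [ -39.    3.   27.  102.   -2.   76. -135.] pos [0.518  0.0927 0.2224] rot [-1.799e+02  1.000e-01 -3.400e+01] R 0.0688 phi 141.7
 collar in tool x,y: [0.0686 0.0052] force tool [-0.4 -1.4  0.8]
```

>>> send_rows(plan=[[0,0,5,0,0,0,0],[0,0,0,43,0,0,0],[0,0,0,43,0,0,0],[0,0,0,43,0,0,0],[0,0,0,40,0,0,0],[0,0,0,0,0,0,0],[0,0,0,0,0,0,0]])

```text
time_s: 5.5
tool_pos: [0.5169, 0.0824, 0.0541]
tool_rot: [179.9, -0.0, -34.4]
force: [0.4, 0.8, -0.0]
grip_width: 0.0002
```

```bash
python3 - <<'E'
from h import *
st()
a=snap('wrist');cv2.imwrite('pics/w2.png',cv2.resize(a[:,:,::-1],(800,600),interpolation=cv2.INTER_CUBIC))
for r in env.regions_of('wrist','collar')[:2]:
    print(round(r['confidence'],2),np.round(r['rect'],0))
E
```

```text
t 5.5 q [ -37.   12.   27.  113.   -7.   56. -131.] pos [0.5169 0.0824 0.0541] rot [179.9  -0.  -34.4] R 0.0639 phi 149.6
 collar in tool x,y: [ 0.0638 -0.0045] force tool [-0.2 -0.9  0. ]
0.68 [147.  12. 350. 220.]
```

View pics/w2.png

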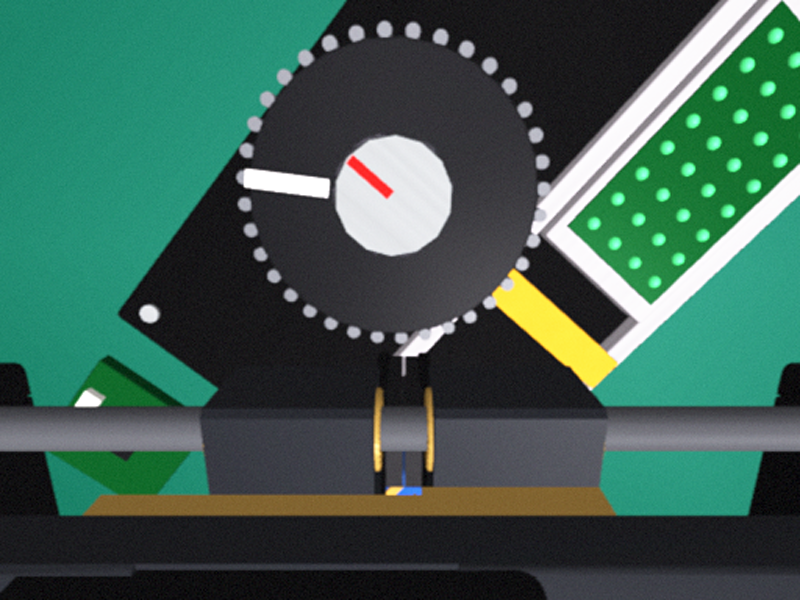

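Close view: hub centre at (393,195), red index pointing to (350,158), white mark from (330,188) to (245,178). The fingertip front is at (403,355), just outside the rim.

```bash
cat >> h.py <<'E'
def mark(C=None,fn=None):
    """hub centre (world), mark angle - index angle in deg, from a wrist picture"""
    a=snap('wrist',fn).astype(int);E=env.get_calibration('wrist')
    if C is None:
        # hub = bright grey blob near expected spot
        C=np.array([.572,.050])
        for _ in range(3):
            g=[];
            for x in np.arange(-.03,.0301,.001):
                for y in np.arange(-.03,.0301,.001):
                    u,v=proj('wrist',[C[0]+x,C[1]+y,.0775]);u,v=int(round(u)),int(round(v))
                    if 0<=u<512 and 0<=v<384:
                        p=a[v,u]
                        if (p.min()>110 or p[0]-p[1]>80) and np.hypot(x,y)<.025: g.append([x,y])
            g=np.array(g);C=C+(g.max(0)+g.min(0))/2
    C=np.array(C);out=[]
    for z,r0,r1,t in((.0775,.006,.015,'red'),(.074,.024,.040,'white')):
        w=np.zeros(720)
        for i in range(720):
            for r in np.linspace(r0,r1,10):
                th=np.radians(i/2);u,v=proj('wrist',[C[0]+r*np.cos(th),C[1]+r*np.sin(th),z]);u,v=int(round(u)),int(round(v))
                if 0<=u<512 and 0<=v<384:
                    p=a[v,u];w[i]+=(p[0]-p[1]>60) if t=='red' else p.min()>140
        w[w<4]=0;th=np.radians(np.arange(720)/2);out.append((np.degrees(np.angle((w*np.exp(1j*th)).sum())) if w.sum() else None,int(w.sum())))
    d=None if out[1][0] is None else (out[1][0]-(out[0][0] if out[0][0] is not None else 15.3))%360
    print('C',C.round(4),'red,white',out,'mark-index',d);return C,d
E
python3 -c "
from h import *
C,d=mark();st(C)"
```

```text
Traceback (most recent call last):
  File "h.py", line 29, in mark
    u,v=proj('wrist',[C[0]+x,C[1]+y,.0775]);u,v=int(round(u)),int(round(v))
        ~~~~^^^^^^^^^^^^^^^^^^^^^^^^^^^^^^^
  File "h.py", line 12, in proj
    k=env.get_calibration(c);E=np.array(k['extrinsics'])
ValueError: time passes only in moves, steps and waits
```

```bash
python3 - <<'E'
s=open('h.py').read()
s=s.replace("def snap(","_k={}\ndef cal(c):\n    if c not in _k: _k[c]=env.get_calibration(c)\n    return _k[c]\ndef snap(").replace("k=env.get_calibration(c)","k=cal(c)").replace(";E=env.get_calibration('wrist')","")
open('h.py','w').write(s)
E
python3 -c "
from h import *
C,d=mark();st(C)"
```

```text
C [0.5745 0.049 ] red,white [(np.float64(7.082543343754762), 333), (np.float64(48.54657883572981), 204)] mark-index 41.46403549197505
t 5.7 q [ -37.   12.   27.  113.   -7.   56. -131.] pos [0.5187 0.0835 0.0561] rot [-179.8   -0.2  -34.4] R 0.0656 phi 148.2
 collar in tool x,y: [ 0.0655 -0.003 ] force tool [0.4 0.2 0.3]
```

```bash
python3 - <<'E'
from h import *
s=1.5625
P=lambda u,v,z:ray('wrist',(u+.5)/s-.5,(v+.5)/s-.5,z)[:2]
C=P(393.5,195.5,.0775);print('C',C)
for n,u,v,z in(('red',350,158,.0775),('redin',391,195,.0775),('w1',330,188,.074),('w2',245,178,.074)):
    q=P(u,v,z)-C;print(n,np.hypot(*q),np.degrees(np.arctan2(q[1],q[0])))
st(C)
R=np.array([P(u,v,.0725) for u,v in((385,29),(244,177),(545,189),(402,338))]);print('rim centre',(R[1]+R[2])/2,(R[0]+R[3])/2)
mark(C)
E
```

```text
C [0.57505293 0.04795417]
red 0.01619726774906096 15.434514669167143
redin 0.0007419010058259917 44.58034890349674
w1 0.01908681888429666 49.57748538864419
w2 0.044331827326600855 49.294493691933475
t 5.7 q [ -37.   12.   27.  113.   -7.   56. -131.] pos [0.5187 0.0835 0.0561] rot [-179.8   -0.2  -34.4] R 0.0666 phi 147.7
 collar in tool x,y: [ 0.0666 -0.0025] force tool [0.4 0.2 0.3]
rim centre [0.57770708 0.04578436] [0.5745209  0.04820261]
C [0.5751 0.048 ] red,white [(np.float64(13.21214621872706), 321), (np.float64(50.09542950280177), 199)] mark-index 36.88328328407471
```

>>> send_rows(plan=[[0,5,-3,0,0,0,0],[0,2,0,0,0,0,0],[0,0,0,0,0,0,0]])

```text
time_s: 6.05
tool_pos: [0.5249, 0.0814, 0.0539]
tool_rot: [-180.0, -0.0, -34.4]
force: [-0.0, -0.5, 1.5]
grip_width: 0.0006
```

>>> send_rows(plan=[[0,1.5,0,0,0,0,0],[0,0,0,0,0,0,0]])

```text
time_s: 6.25
tool_pos: [0.5255, 0.0806, 0.0535]
tool_rot: [180.0, -0.0, -34.4]
force: [-0.6, 0.4, 0.0]
grip_width: 0.0008
```

>>> send_rows(plan=[[0,1.5,0,0,0,0,0],[0,0,0,0,0,0,0]])

```text
time_s: 6.45
tool_pos: [0.5268, 0.0798, 0.0535]
tool_rot: [180.0, -0.0, -34.4]
force: [0.2, -0.7, -0.2]
grip_width: 0.0004
```

```bash
python3 -c "
from h import *
st((.575,.048))"
```

```text
t 6.45 q [ -36.   14.   27.  111.   -7.   57. -130.] pos [0.5268 0.0798 0.0535] rot [180.   -0.  -34.4] R 0.0578 phi 146.6
 collar in tool x,y: [ 0.0578 -0.001 ] force tool [0.6 0.5 0.2]
```

No contact yet, so I keep creeping in.

>>> send_rows(plan=[[0,1.5,0,0,0,0,0],[0,0,0,0,0,0,0]])

```text
time_s: 6.65
tool_pos: [0.5278, 0.0792, 0.0535]
tool_rot: [180.0, 0.0, -34.4]
force: [-0.4, 0.4, 0.1]
grip_width: 0.0005
```

>>> send_rows(plan=[[0,1.5,0,0,0,0,0],[0,0,0,0,0,0,0]])

```text
time_s: 6.85
tool_pos: [0.5282, 0.0791, 0.0534]
tool_rot: [180.0, 0.1, -34.4]
force: [-3.7, 2.5, 1.9]
grip_width: 0.0004
```

>>> send_rows(plan=[[0,1.5,0,0,0,0,0],[0,0,0,0,0,0,0]])

```text
time_s: 7.05
tool_pos: [0.5286, 0.0793, 0.0533]
tool_rot: [180.0, 0.2, -34.3]
force: [-7.4, 3.9, 4.4]
grip_width: 0.0007
```

Contact confirmed at about 56 mm radius, stiffness about 3 N/mm and now 8 N. I start the stroke with a short trial.

>>> send_rows(plan=[[0,0.6,7.9,0,0,0,-0.149],[0,0.6,7.9,0,0,0,-0.149],[0,0.6,7.9,0,0,0,-0.149],[0,0.6,7.9,0,0,0,-0.149]])

```text
time_s: 7.45
tool_pos: [0.5184, 0.0489, 0.0532]
tool_rot: [-179.9, 0.3, 0.2]
force: [-8.5, 2.4, 5.8]
grip_width: 0.001
```

```bash
python3 -c "
from h import *
C=(.575,.048);st(C);mark(C,'w3.png')"
```

```text
t 7.45 q [-30.  12.  24. 113.  -6.  56. -93.] pos [0.5184 0.0489 0.0532] rot [-179.9    0.3    0.2] R 0.0566 phi 179.1
 collar in tool x,y: [0.0566 0.0011] force tool [-8.5 -2.5 -5.8]
C [0.575 0.048] red,white [(np.float64(2.05084360930662), 263), (np.float64(84.21005750760237), 207)] mark-index 82.15921389829575
```

The collar follows without slip: 34.8° for 34.2° commanded. Continuing.

>>> send_rows(plan=[[0,0.6,7.9,0,0,0,-0.149],[0,0.6,7.9,0,0,0,-0.149],[0,0.6,7.9,0,0,0,-0.149],[0,0.6,7.9,0,0,0,-0.149],[0,0.6,7.9,0,0,0,-0.149],[0,0.6,7.9,0,0,0,-0.149],[0,0.6,7.9,0,0,0,-0.149],[0,0.6,7.9,0,0,0,-0.149]])

```text
time_s: 8.3
tool_pos: [0.5534, -0.0058, 0.0534]
tool_rot: [-179.9, 0.3, 68.3]
force: [-4.2, -5.2, 3.2]
grip_width: 0.0006
```

```bash
python3 -c "
from h import *
C=(.575,.048);st(C);mark(C,'w4.png')"
```

```text
t 8.3 q [-18.  16.  17. 108.  -5.  57. -20.] pos [ 0.5534 -0.0058  0.0534] rot [-179.9    0.3   68.3] R 0.0579 phi -111.8
 collar in tool x,y: [0.0579 0.0001] force tool [-6.4 -1.9 -3.2]
C [0.575 0.048] red,white [(np.float64(6.238020193897243), 350), (np.float64(155.5023984164178), 203)] mark-index 149.26437822252055
```

>>> send_rows(plan=[[0,0.8,7.9,0,0,0,-0.149],[0,0.7,7.9,0,0,0,-0.149],[0,0.6,7.9,0,0,0,-0.149],[0,0.6,7.9,0,0,0,-0.149],[0,0.6,7.9,0,0,0,-0.149],[0,0.6,7.9,0,0,0,-0.149]])

```text
time_s: 8.95
tool_pos: [0.6016, -0.0028, 0.0536]
tool_rot: [-180.0, 0.3, 119.5]
force: [0.2, -4.4, -1.3]
grip_width: 0.0003
```

>>> send_rows(plan=[[0,0.6,7.9,0,0,0,-0.149],[0,0.6,7.9,0,0,0,-0.149],[0,0.6,7.9,0,0,0,-0.149],[0,0.6,7.9,0,0,0,-0.149],[0,0.6,7.9,0,0,0,-0.149],[0,0.6,7.9,0,0,0,-0.149]])

```text
time_s: 9.55
tool_pos: [0.6297, 0.0362, 0.0538]
tool_rot: [-179.9, 0.3, 170.7]
force: [3.3, -1.4, -1.9]
grip_width: 0.0007
```

```bash
python3 -c "
from h import *
C=(.575,.048);st(C);mark(C,'w5.png')"
```

```text
t 9.55 q [-6. 23.  0. 97.  0. 60. 75.] pos [0.6297 0.0362 0.0538] rot [-179.9    0.3  170.7] R 0.056 phi -12.2
 collar in tool x,y: [0.0559 0.0028] force tool [-3.5 -0.9  1.9]
C [0.575 0.048] red,white [(np.float64(21.337986848630692), 352), (np.float64(-109.83934504897535), 193)] mark-index 228.82266810239395
```

>>> send_rows(plan=[[0,1.6,7.6,0,0,0,-0.149],[0,1.2,7.9,0,0,0,-0.149],[0,0.6,7.9,0,0,0,-0.149],[0,0.6,7.9,0,0,0,-0.149],[0,0.6,7.9,0,0,0,-0.149],[0,0.6,7.9,0,0,0,-0.149],[0,0.6,7.9,0,0,0,-0.149]])

```text
time_s: 10.3
tool_pos: [0.6099, 0.0905, 0.0539]
tool_rot: [-179.8, 0.4, -129.4]
force: [5.4, 3.3, -4.7]
grip_width: 0.0007
```

```bash
python3 -c "
from h import *
C=(.575,.048);st(C);mark(C,'w6.png')
a=cv2.imread('pics/w5.png');b=cv2.imread('pics/w6.png');cv2.imwrite('pics/w56.png',cv2.resize(np.hstack([a,b]),(800,300)))"
```

```text
t 10.3 q [ -2.  22. -11.  99.   5.  59. 126.] pos [0.6099 0.0905 0.0539] rot [-179.8    0.4 -129.4] R 0.055 phi 50.6
 collar in tool x,y: [ 0.055 -0.   ] force tool [-6.  -2.   4.7]
C [0.575 0.048] red,white [(np.float64(21.124422132348435), 300), (np.float64(-47.999938815903484), 203)] mark-index 290.87563905174807
```

View pics/w56.png

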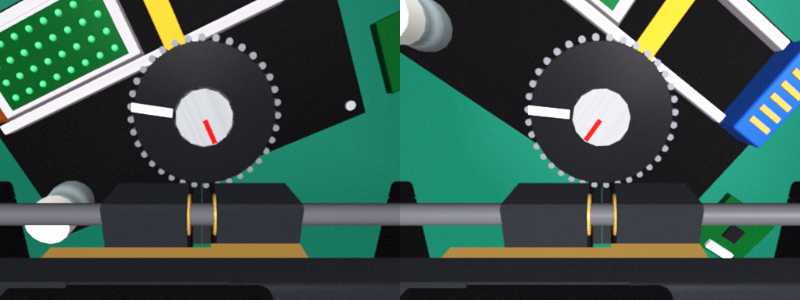

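Both pictures show the white mark staying at the camera's left, at about (150,110) and (548,111), so the collar turns with the finger. It is now at about 293°. I back off, return clockwise on a wider circle, and start a second stroke.

>>> send_rows(plan=[[0,-16,0,0,0,0,0],[0,0.8,-10.2,0,0,0,0.149],[0,0.8,-10.2,0,0,0,0.149],[0,0.8,-10.2,0,0,0,0.149],[0,0.8,-10.2,0,0,0,0.149],[0,0.8,-10.2,0,0,0,0.149],[0,0.8,-10.2,0,0,0,0.149],[0,0.8,-10.2,0,0,0,0.149],[0,0.8,-10.2,0,0,0,0.149],[0,0.8,-10.2,0,0,0,0.149],[0,0.8,-10.2,0,0,0,0.149],[0,0.8,-10.2,0,0,0,0.149]])

```text
time_s: 11.55
tool_pos: [0.6229, -0.0007, 0.0536]
tool_rot: [180.0, 0.1, 135.9]
force: [-0.4, -0.5, 0.1]
grip_width: 0.0006
```

```bash
python3 -c "
from h import *
C=(.5745,.0475);st(C);mark(C)"
```

```text
t 11.55 q [-8. 23.  7. 98. -3. 59. 46.] pos [ 0.6229 -0.0007  0.0536] rot [1.800e+02 1.000e-01 1.359e+02] R 0.0683 phi -44.9
 collar in tool x,y: [0.0683 0.0009] force tool [-0.  -0.6 -0.1]
C [0.5745 0.0475] red,white [(np.float64(6.054398230332933), 317), (np.float64(-48.73452380526183), 196)] mark-index 305.21107796440526
```

>>> send_rows(plan=[[0,0.8,-10.2,0,0,0,0.149],[0,0.8,-10.2,0,0,0,0.149],[0,0.8,-10.2,0,0,0,0.149],[0,0.8,-10.2,0,0,0,0.149],[0,0.8,-10.2,0,0,0,0.149],[0,0.8,-10.2,0,0,0,0.149],[0,0.8,-10.2,0,0,0,0.149],[0,0.8,-10.2,0,0,0,0.149],[0,0.8,-10.2,0,0,0,0.149],[0,0.8,-10.2,0,0,0,0.149],[0,0.8,-10.2,0,0,0,0.149],[0,0.8,-10.2,0,0,0,0.149]])

```text
time_s: 12.8
tool_pos: [0.5159, 0.01, 0.0537]
tool_rot: [179.9, -0.0, 33.7]
force: [0.3, -0.4, 0.1]
grip_width: 0.0006
```

>>> send_rows(plan=[[0,0.8,-10.2,0,0,0,0.149],[0,0.8,-10.2,0,0,0,0.149],[0,0.8,-10.2,0,0,0,0.149],[0,0,0,0,0,0,0]])

```text
time_s: 13.2
tool_pos: [0.5052, 0.04, 0.0537]
tool_rot: [-180.0, -0.1, 8.5]
force: [-0.5, -0.2, 0.8]
grip_width: 0.0003
```

```bash
python3 -c "
from h import *
C=(.5745,.0475);st(C);mark(C,'w7.png')"
```

```text
t 13.2 q [-29.  10.  23. 115.  -5.  56. -85.] pos [0.5052 0.04   0.0537] rot [-1.8e+02 -1.0e-01  8.5e+00] R 0.0698 phi -173.8
 collar in tool x,y: [0.0697 0.0029] force tool [-0.6  0.1 -0.8]
C [0.5745 0.0475] red,white [(np.float64(9.325326522158997), 296), (np.float64(-46.071029190702106), 204)] mark-index 304.6036442871389
```

>>> send_rows(plan=[[0,11,1,0,0,0,0],[0,3,0,0,0,0,0],[0,2.5,0,0,0,0,0],[0,0,0,0,0,0,0]])

```text
time_s: 13.65
tool_pos: [0.5187, 0.0384, 0.0529]
tool_rot: [180.0, 0.4, 8.3]
force: [-8.2, -1.9, 6.8]
grip_width: 0.0002
```

>>> send_rows(plan=[[0,0.6,7.9,0,0,0,-0.149],[0,0.6,7.9,0,0,0,-0.149],[0,0.6,7.9,0,0,0,-0.149],[0,0.6,7.9,0,0,0,-0.149],[0,0.6,7.9,0,0,0,-0.149],[0,0.6,7.9,0,0,0,-0.149],[0,0.6,7.9,0,0,0,-0.149]])

```text
time_s: 14.35
tool_pos: [0.5536, -0.0057, 0.053]
tool_rot: [-179.9, 0.2, 68.3]
force: [-1.6, -3.6, 1.2]
grip_width: 0.0003
```

```bash
python3 -c "
from h import *
C=(.5745,.0475);st(C);mark(C)"
```

```text
t 14.35 q [-18.  16.  18. 108.  -5.  57. -20.] pos [ 0.5536 -0.0057  0.053 ] rot [-179.9    0.2   68.3] R 0.0572 phi -111.4
 collar in tool x,y: [ 0.0572 -0.0002] force tool [-4.  -0.2 -1.2]
C [0.5745 0.0475] red,white [(np.float64(10.313048299367722), 357), (np.float64(16.380999251819382), 210)] mark-index 6.06795095245166
```

>>> send_rows(plan=[[0,1.4,7.7,0,0,0,-0.149],[0,1.1,7.7,0,0,0,-0.149],[0,0.8,7.8,0,0,0,-0.149],[0,0.6,7.8,0,0,0,-0.149],[0,0.6,7.8,0,0,0,-0.149],[0,0.6,7.8,0,0,0,-0.149]])

```text
time_s: 15.0
tool_pos: [0.6018, -0.0025, 0.0532]
tool_rot: [180.0, 0.3, 119.4]
force: [4.3, -6.4, -3.6]
grip_width: 0.0006
```

>>> send_rows(plan=[[0,1.1,7.8,0,0,0,-0.149],[0,0.8,7.8,0,0,0,-0.149],[0,0.6,7.8,0,0,0,-0.149],[0,0.6,7.8,0,0,0,-0.149],[0,0.6,7.8,0,0,0,-0.149],[0,0.6,7.8,0,0,0,-0.149]])

```text
time_s: 15.6
tool_pos: [0.6299, 0.038, 0.0535]
tool_rot: [-180.0, 0.5, 170.7]
force: [7.9, -2.2, -6.7]
grip_width: 0.0004
```

```bash
python3 -c "
from h import *
C=(.5745,.0475);st(C);mark(C)"
```

```text
t 15.6 q [-6. 23.  1. 97. -0. 59. 75.] pos [0.6299 0.038  0.0535] rot [-180.     0.5  170.7] R 0.0562 phi -9.7
 collar in tool x,y: [0.0562 0.0004] force tool [-8.2 -0.9  6.7]
C [0.5745 0.0475] red,white [(np.float64(22.694440282710193), 359), (np.float64(121.0268271079775), 205)] mark-index 98.3323868252673
```

>>> send_rows(plan=[[0,0.6,7.8,0,0,0,-0.149],[0,0.6,7.8,0,0,0,-0.149],[0,0.6,7.8,0,0,0,-0.149],[0,0.6,7.8,0,0,0,-0.149],[0,0.6,7.8,0,0,0,-0.149],[0,0.6,7.8,0,0,0,-0.149],[0,0.6,7.8,0,0,0,-0.149]])

```text
time_s: 16.35
tool_pos: [0.6094, 0.0908, 0.0538]
tool_rot: [-179.9, 0.3, -129.4]
force: [3.2, 1.7, -1.3]
grip_width: 0.0003
```

>>> send_rows(plan=[[0,-16,0,0,0,0,0],[0,0.8,-10.2,0,0,0,0.149],[0,0.8,-10.2,0,0,0,0.149],[0,0.8,-10.2,0,0,0,0.149],[0,0.8,-10.2,0,0,0,0.149],[0,0.8,-10.2,0,0,0,0.149],[0,0.8,-10.2,0,0,0,0.149],[0,0.8,-10.2,0,0,0,0.149],[0,0.8,-10.2,0,0,0,0.149],[0,0.8,-10.2,0,0,0,0.149],[0,0.8,-10.2,0,0,0,0.149],[0,0.8,-10.2,0,0,0,0.149]])

```text
time_s: 17.55
tool_pos: [0.6234, 0.0006, 0.0534]
tool_rot: [180.0, 0.0, 135.9]
force: [0.6, 0.6, -0.8]
grip_width: 0.0005
```

```bash
python3 -c "
from h import *
C=(.5745,.0475);st(C);mark(C)"
```

```text
t 17.55 q [-9. 23.  8. 98. -3. 60. 46.] pos [6.234e-01 6.000e-04 5.340e-02] rot [180.    0.  135.9] R 0.0677 phi -43.8
 collar in tool x,y: [ 0.0677 -0.0004] force tool [-0.1  0.8  0.8]
C [0.5745 0.0475] red,white [(np.float64(5.760497371351855), 316), (np.float64(-175.0026363813404), 203)] mark-index 179.23686624730774
```

>>> send_rows(plan=[[0,0.8,-10.2,0,0,0,0.149],[0,0.8,-10.2,0,0,0,0.149],[0,0.8,-10.2,0,0,0,0.149],[0,0.8,-10.2,0,0,0,0.149],[0,0.8,-10.2,0,0,0,0.149],[0,0.8,-10.2,0,0,0,0.149],[0,0.8,-10.2,0,0,0,0.149],[0,0.8,-10.2,0,0,0,0.149],[0,0.8,-10.2,0,0,0,0.149],[0,0.8,-10.2,0,0,0,0.149],[0,0.8,-10.2,0,0,0,0.149],[0,0.8,-10.2,0,0,0,0.149]])

```text
time_s: 18.8
tool_pos: [0.5165, 0.0112, 0.0537]
tool_rot: [180.0, -0.1, 33.7]
force: [-0.1, -0.6, 0.6]
grip_width: 0.0004
```

>>> send_rows(plan=[[0,0.8,-10.2,0,0,0,0.149],[0,0.8,-10.2,0,0,0,0.149],[0,0.8,-10.2,0,0,0,0.149],[0,0,0,0,0,0,0]])

```text
time_s: 19.2
tool_pos: [0.5056, 0.0412, 0.0537]
tool_rot: [-180.0, -0.1, 8.5]
force: [0.2, 0.1, 0.2]
grip_width: 0.0003
```

```bash
python3 -c "
from h import *
C=(.5745,.0475);st(C);mark(C)"
```

```text
t 19.2 q [-29.  10.  24. 115.  -5.  56. -85.] pos [0.5056 0.0412 0.0537] rot [-1.8e+02 -1.0e-01  8.5e+00] R 0.0692 phi -174.8
 collar in tool x,y: [0.069 0.004] force tool [ 0.3 -0.1 -0.2]
C [0.5745 0.0475] red,white [(np.float64(9.681188419917195), 285), (np.float64(-175.77170564429926), 208)] mark-index 174.54710593578355
```

>>> send_rows(plan=[[0,11,2,0,0,0,0],[0,3,0,0,0,0,0],[0,2.5,0,0,0,0,0],[0,0,0,0,0,0,0],[0,0.6,7.9,0,0,0,-0.149],[0,0.6,7.9,0,0,0,-0.149],[0,0.7,7.9,0,0,0,-0.149],[0,0.7,7.9,0,0,0,-0.149],[0,0.7,7.9,0,0,0,-0.149],[0,0.7,7.9,0,0,0,-0.149],[0,0.7,7.9,0,0,0,-0.149]])

```text
time_s: 20.35
tool_pos: [0.5535, -0.005, 0.0526]
tool_rot: [-179.8, 0.3, 68.4]
force: [-3.4, -4.3, -0.0]
grip_width: 0.0005
```

>>> send_rows(plan=[[0,1.2,7.7,0,0,0,-0.149],[0,1.1,7.7,0,0,0,-0.149],[0,0.8,7.8,0,0,0,-0.149],[0,0.6,7.8,0,0,0,-0.149],[0,0.6,7.8,0,0,0,-0.149],[0,0.6,7.8,0,0,0,-0.149],[0,1.1,7.8,0,0,0,-0.149],[0,0.8,7.8,0,0,0,-0.149],[0,0.6,7.8,0,0,0,-0.149],[0,0.6,7.8,0,0,0,-0.149]])

```text
time_s: 21.35
tool_pos: [0.6241, 0.0217, 0.0532]
tool_rot: [-179.9, 0.3, 153.7]
force: [3.8, -3.8, -5.0]
grip_width: 0.0005
```

```bash
python3 -c "
from h import *
C=(.5745,.0475);st(C);mark(C)"
```

```text
t 21.35 q [-8. 23.  4. 98. -2. 59. 60.] pos [0.6241 0.0217 0.0532] rot [-179.9    0.3  153.7] R 0.0559 phi -27.5
 collar in tool x,y: [0.0559 0.0012] force tool [-5.1 -1.7  5. ]
C [0.5745 0.0475] red,white [(np.float64(20.84175222692656), 356), (np.float64(-31.01796307129786), 195)] mark-index 308.1402847017756
```

>>> send_rows(plan=[[0,0.6,7.8,0,0,0,-0.149],[0,0.6,7.8,0,0,0,-0.149],[0,0.6,7.8,0,0,0,-0.149],[0,0.6,7.8,0,0,0,-0.149],[0,0.6,7.8,0,0,0,-0.149],[0,0,0,0,0,0,0]])

```text
time_s: 22.0
tool_pos: [0.6273, 0.0647, 0.0541]
tool_rot: [180.0, 0.3, -163.8]
force: [4.7, 1.2, -0.8]
grip_width: 0.0004
```

```bash
python3 -c "
from h import *
C=(.5745,.0475);st(C);mark(C,'w8.png')
a=cv2.imread('pics/w8.png');cv2.imwrite('pics/w8c.png',cv2.resize(a[0:240,130:380],(625,600),interpolation=cv2.INTER_CUBIC))"
```

```text
t 22.0 q [-5. 23. -4. 97.  2. 60. 97.] pos [0.6273 0.0647 0.0541] rot [ 180.     0.3 -163.8] R 0.0555 phi 18.0
 collar in tool x,y: [ 0.0555 -0.0017] force tool [-4.9 -0.2  0.8]
C [0.5745 0.0475] red,white [(np.float64(13.920698993002365), 352), (np.float64(14.111428793937275), 193)] mark-index 0.19072980093491054
```

View pics/w8c.png

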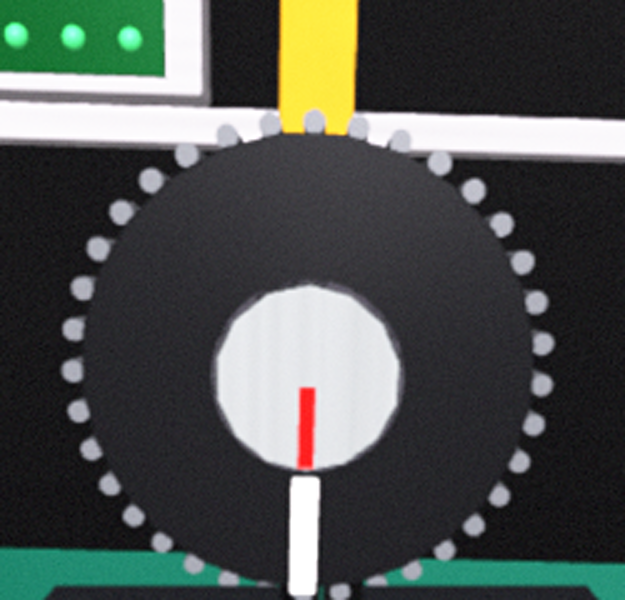

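The mark lines up with the red index for the second time: red ends at (305,465), white starts at (305,478), and the measured difference is 0.2°. I back straight off, rise, turn so tool +x points along jig +y, and go behind the orange plate.

>>> send_rows(plan=[[0,-10,0,0,0,0,0],[0,-10,0,0,0,0,0],[0,0,0,-37,0,0,0],[0,0,0,-37,0,0,0],[0,0,0,-37,0,0,0],[0,0,0,0,0,0,0.149],[0,0,0,0,0,0,0.149],[0,0,0,0,0,0,0.149],[0,0,0,0,0,0,0.149],[0,0,0,0,0,0,0.149],[0,0,0,0,0,0,0.149],[0,0,0,0,0,0,0.149]])

```text
time_s: 23.25
tool_pos: [0.644, 0.0694, 0.1642]
tool_rot: [-179.9, -0.0, 135.9]
force: [0.3, 0.1, -0.4]
grip_width: 0.0005
```

>>> send_rows(plan=[[0,0,0,0,0,0,0.149],[0,0,0,0,0,0,0.149],[0,0,0,0,0,0,0.149],[0,0,0,0,0,0,0.1],[0,-36,-32,0,0,0,0],[0,-36,-32,0,0,0,0],[0,-36,-32,0,0,0,0],[0,-36,-32,0,0,0,0],[0,-36,-32,0,0,0,0],[0,0,0,0,0,0,0],[0,0,0,0,0,0,0]])

```text
time_s: 24.35
tool_pos: [0.5356, -0.1473, 0.1647]
tool_rot: [-180.0, -0.0, 104.8]
force: [0.1, 1.1, -1.0]
grip_width: 0.0007
```

```bash
cat >> h.py <<'E'
Y=np.radians(15.3)
def tojig(p,C=(.5745,.0475)):
    q=np.array(p)[:2]-C;c,s=np.cos(Y),np.sin(Y);return np.round([c*q[0]+s*q[1],-s*q[0]+c*q[1]],4)
E
python3 - <<'E'
from h import *
C=(.5745,.0475);st(C);print(tojig(env.get_obs()['tool_pos']));mark(C)
a=snap('wrist','w9.png');cv2.imwrite('pics/w9b.png',cv2.resize(a[:,:,::-1],(800,600),interpolation=cv2.INTER_CUBIC))
for q in ('push_face','carriage'):
  for r in env.regions_of('wrist',q)[:2]: print(q,round(r['confidence'],2),np.round(r['rect'],0))
E
```

```text
t 24.35 q [ -2.   9.  16. 102.  -3.  70.  30.] pos [ 0.5356 -0.1473  0.1647] rot [-180.    -0.   104.8] R 0.1987 phi -101.3
 collar in tool x,y: [0.1785 0.0873] force tool [1.  0.4 1. ]
[-0.089  -0.1776]
C [0.5745 0.0475] red,white [(None, 0), (None, 0)] mark-index None
push_face 0.82 [228.  18. 291. 171.]
carriage 0.98 [225.  22. 290. 171.]
carriage 0.67 [209.   0. 429. 181.]
```

View pics/w9b.png

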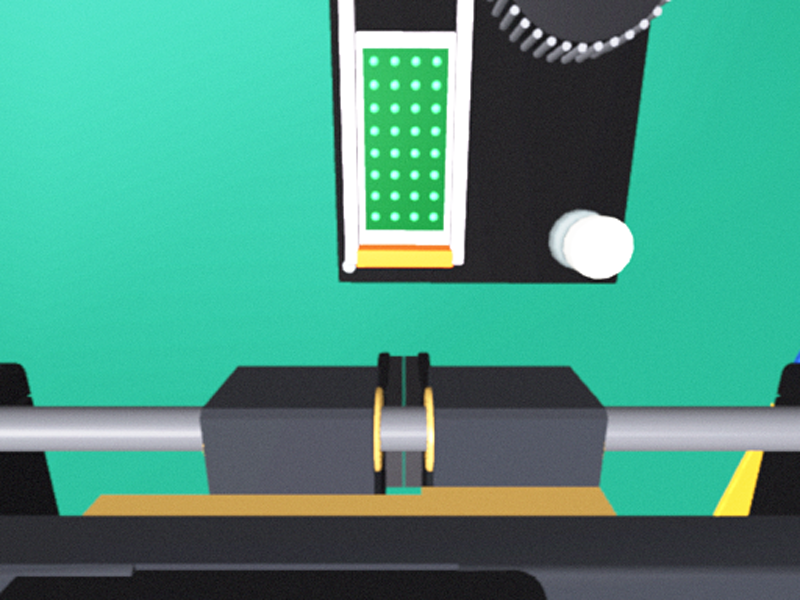

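The plate's outer edge is at pixels (357–452, 268), straight ahead of the fingers at (403,355). The pot at (598,245) stays well to the side.

```bash
python3 - <<'E'
from h import *
s=1.5625
for u,v,z in((357,268,.052),(452,268,.052),(340,282,.012),(616,282,.012)):
    p=ray('wrist',(u+.5)/s-.5,(v+.5)/s-.5,z);print(p.round(4),tojig(p))
st()
E
```

```text
[ 0.5041 -0.132   0.052 ] [-0.1153 -0.1545]
[ 0.5582 -0.1173  0.052 ] [-0.0593 -0.1546]
[ 0.4935 -0.1532  0.012 ] [-0.1311 -0.1722]
[ 0.6749 -0.104   0.012 ] [ 0.0568 -0.1727]
t 24.55 q [ -2.   9.  16. 102.  -3.  70.  30.] pos [ 0.5367 -0.144   0.1644] rot [-180.    -0.   105.2] R 0.1972 phi -100.3
 collar in tool x,y: [0.178  0.0848] force tool [-0.3  0.   0.3]
```

>>> send_rows(plan=[[0,0,0,44,0,0,0],[0,0,0,45,0,0,0],[0,0,0,44,0,0,0],[0,0,0,0,0,0,0],[0,5,0,0,0,0,0],[0,4,0,0,0,0,0],[0,3,0,0,0,0,0],[0,3,0,0,0,0,0],[0,0,0,0,0,0,0]])

```text
time_s: 25.45
tool_pos: [0.5341, -0.1318, 0.0337]
tool_rot: [179.7, 0.1, 105.0]
force: [0.8, -4.1, 2.6]
grip_width: 0.0006
```

>>> send_rows(plan=[[0,5,0,0,0,0,0],[0,7,0,0,0,0,0],[0,7,0,0,0,0,0],[0,7,0,0,0,0,0],[0,7,0,0,0,0,0],[0,7,0,0,0,0,0]])

```text
time_s: 26.05
tool_pos: [0.5219, -0.092, 0.0317]
tool_rot: [180.0, 0.0, 105.0]
force: [2.3, -4.9, 3.2]
grip_width: 0.0003
```

```bash
python3 - <<'E'
from h import *
st();print(tojig(env.get_obs()['tool_pos']))
a=snap('wrist','w10.png');cv2.imwrite('pics/w10b.png',a[:,:,::-1])
E
```

```text
t 26.05 q [ -5.  14.  14. 112.  -4.  54.  26.] pos [ 0.5219 -0.092   0.0317] rot [180.   0. 105.] R 0.1506 phi -109.4
 collar in tool x,y: [0.1242 0.0852] force tool [-5.4  1.  -3.2]
[-0.0876 -0.1207]
```

View pics/w10b.png

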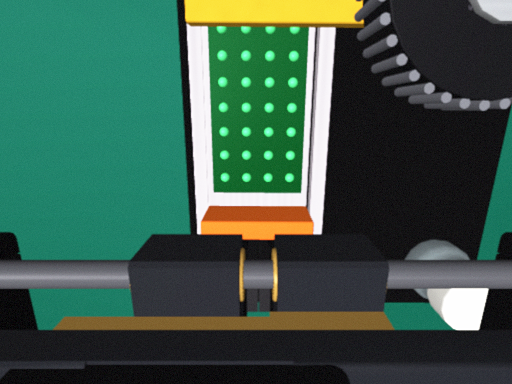

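The bed slides under the bar at (275,12), with the finger square on the orange plate and about 66 mm still to go.

>>> send_rows(plan=[[0,7,0,0,0,0,0],[0,7,0,0,0,0,0],[0,7,0,0,0,0,0],[0,7,0,0,0,0,0],[0,7,0,0,0,0,0],[0,7,0,0,0,0,0],[0,6,0,0,0,0,0],[0,5,0,0,0,0,0],[0,4,0,0,0,0,0],[0,2,0,0,0,0,0],[0,0,0,0,0,0,0]])

```text
time_s: 27.2
tool_pos: [0.5062, -0.0346, 0.0314]
tool_rot: [-180.0, -0.0, 105.1]
force: [2.3, -2.1, 0.7]
grip_width: 0.0009
```

>>> send_rows(plan=[[0,2,0,0,0,0,0],[0,2,0,0,0,0,0],[0,0,0,0,0,0,0]])

```text
time_s: 27.5
tool_pos: [0.5049, -0.0311, 0.0313]
tool_rot: [-180.0, -0.0, 105.0]
force: [3.2, -1.4, 0.7]
grip_width: 0.0003
```

>>> send_rows(plan=[[0,2,0,0,0,0,0],[0,2,0,0,0,0,0],[0,0,0,0,0,0,0]])

```text
time_s: 27.8
tool_pos: [0.5044, -0.0295, 0.0314]
tool_rot: [-180.0, 0.1, 105.0]
force: [3.7, -6.3, -1.2]
grip_width: 0.0004
```

```bash
python3 - <<'E'
from h import *
st();print(tojig(env.get_obs()['tool_pos']))
E
```

```text
t 27.8 q [-10.  12.  11. 116.  -3.  53.  18.] pos [ 0.5044 -0.0295  0.0314] rot [-1.80e+02  1.00e-01  1.05e+02] R 0.1043 phi -130.4
 collar in tool x,y: [0.0593 0.0858] force tool [-7.1  2.   1.2]
[-0.0879 -0.0558]
```

>>> send_rows(plan=[[0,2,0,0,0,0,0],[0,0,0,0,0,0,0]])

```text
time_s: 28.0
tool_pos: [0.5044, -0.0295, 0.0317]
tool_rot: [180.0, 0.3, 104.9]
force: [4.9, -9.8, -1.3]
grip_width: 0.0002
```

>>> send_rows(plan=[[0,2,0,0,0,0,0],[0,0,0,0,0,0,0],[0,0,0,0,0,0,0]])

```text
time_s: 28.3
tool_pos: [0.5043, -0.0294, 0.0319]
tool_rot: [180.0, 0.4, 104.9]
force: [5.0, -13.8, -0.1]
grip_width: 0.0005
```

```bash
python3 - <<'E'
from h import *
st();print(tojig(env.get_obs()['tool_pos']))
E
```

```text
t 28.3 q [-10.  11.  11. 116.  -2.  53.  17.] pos [ 0.5043 -0.0294  0.0319] rot [180.    0.4 104.9] R 0.1043 phi -130.4
 collar in tool x,y: [0.0594 0.0857] force tool [-14.6   1.2   0.1]
[-0.088  -0.0556]
```

The carriage is stopped: position holds while the force rises from 7 to 15 N, at the expected place. I back off, rise, and verify.

>>> send_rows(plan=[[0,-8,0,0,0,0,0],[0,-15,0,0,0,0,0],[0,-20,0,0,0,0,0],[0,0,0,-45,0,0,0],[0,0,0,-45,0,0,0],[0,-20,15,-45,0,0,0],[0,0,15,-45,0,0,0],[0,0,0,0,0,0,0],[0,0,0,0,0,0,0]])

```text
time_s: 29.2
tool_pos: [0.5477, -0.0751, 0.2105]
tool_rot: [-180.0, -0.1, 105.1]
force: [0.1, 0.0, -0.6]
grip_width: 0.0004
```

```bash
python3 - <<'E'
from h import *
C=(.5745,.0475);st();mark(C)
a=snap('wrist','w11.png');cv2.imwrite('pics/w11b.png',cv2.resize(a[:,:,::-1],(800,600),interpolation=cv2.INTER_CUBIC))
E
```

```text
t 29.2 q [-8.  7. 14. 99. -2. 75. 22.] pos [ 0.5477 -0.0751  0.2105] rot [-1.800e+02 -1.000e-01  1.051e+02] R 0.1274 phi -101.0
 collar in tool x,y: [0.1144 0.0561] force tool [0.  0.1 0.6]
C [0.5745 0.0475] red,white [(np.float64(14.42513239511458), 274), (np.float64(14.819167320865025), 235)] mark-index 0.39403492575044474
```

View pics/w11b.png

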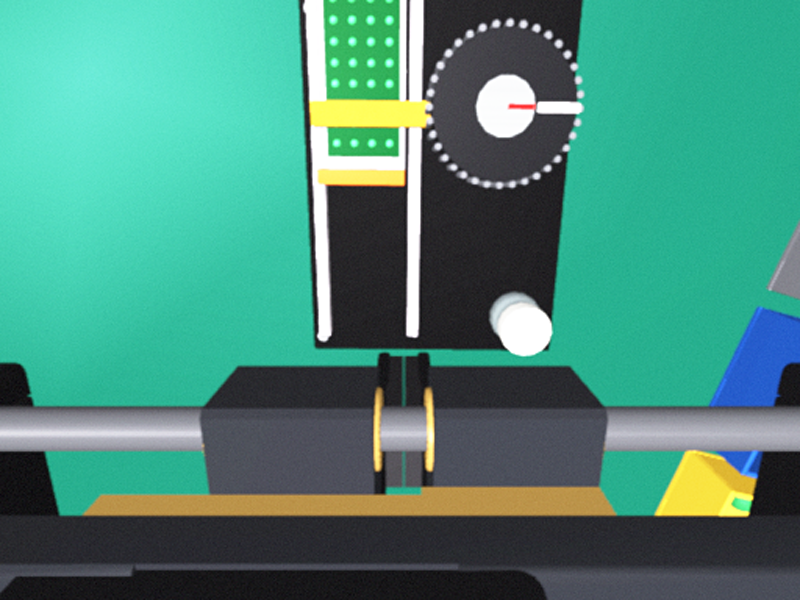

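The mark is on the index and the plate is behind the bar at (362,177). The front end is out of view, so I move forward for a look at the gap to the blue block.

>>> send_rows(plan=[[0,40,0,0,0,0,0],[0,40,0,0,0,0,0],[0,20,0,0,0,0,0],[0,0,0,0,0,0,0],[0,0,0,0,0,0,0]])

```text
time_s: 29.8
tool_pos: [0.5209, 0.0199, 0.2088]
tool_rot: [-179.8, -0.0, 105.1]
force: [0.7, -1.0, 0.5]
grip_width: 0.0006
```

```bash
python3 - <<'E'
from h import *
a=snap('wrist','w12.png');cv2.imwrite('pics/w12b.png',cv2.resize(a[0:260,130:400,::-1],(623,600),interpolation=cv2.INTER_CUBIC));st()
E
```

```text
t 29.85 q [-14.   3.   9. 103.  -0.  74.  10.] pos [0.5213 0.0189 0.2091] rot [-179.9    0.   105. ] R 0.0594 phi -148.5
 collar in tool x,y: [0.017 0.057] force tool [-0.5 -0.1 -0.6]
```

View pics/w12b.png

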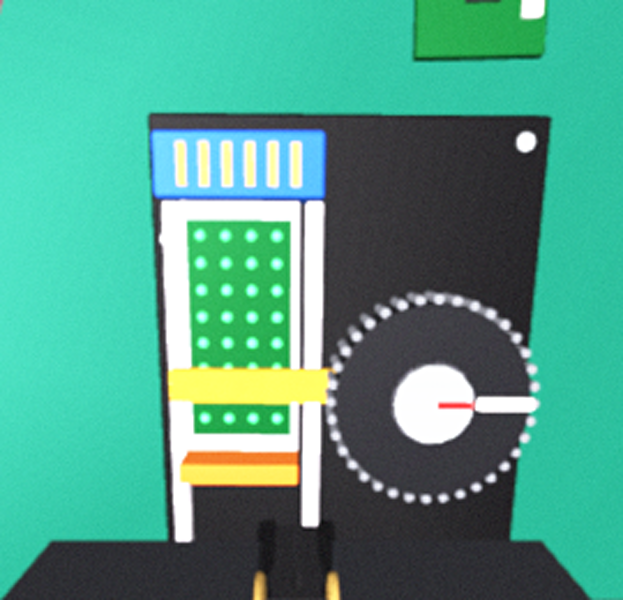

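The bed's front edge meets the blue block at y≈198 with no gap. The mark is in line with the red index at (475,405), and the spare board and jig are undisturbed. I hand in.

```bash
python3 -c "
from h import *
print(env.sign_off())"
```

```text
the job is handed in; nothing more can be done
None
```

I did both parts in the order asked and handed the job in at about 29.9 s of the 72 s allowed. sign_off gives no verdict.

- **Collar:** I turned it anticlockwise in three strokes with the closed fingertip. The mark went from about 34° past the index through the first meeting to the second. The last check, after the arm had left, put the mark 0.4° from the red index.
- **Carriage:** I pushed it by the orange plate under the raised bar until it stopped at the expected place. The push force rose from 7 to about 15 N with no further movement. The last picture shows the bed against the blue block with no visible gap.
- **Everything else:** The fingers touched only the rim and the orange plate. The pot and spare board looked undisturbed in the last pictures; I did not re-check the other bystanders. The arm ended clear of everything.
- **Disagreements:** Pose readings scattered by about 2 mm. My measurement of the fixed red line's angle varied by up to 13° when the camera looked from other sides, so I judged those by eye too. In the final views both measures agreed.

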